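Open the push-and-turn jar

ROBOT

A 6-joint arm with a two-finger parallel gripper is mounted at the origin on a cart in front of the work surface, level with it; the furniture and walls round the work are solid. World frame = base frame: x ahead of the robot, y to its left, z up, the work surface at z = 0. Lengths are in m, angles in rad, forces in N, time in s.
With the tool pointing down it reaches from about 0.375 to 0.925 m from the base axis. Payload 5.7 kg.
Tool frame: the origin (TCP) lies on the centre line of the jaws, within the pads' length; the fingertips stand 19 mm ahead of it and the grasp point (between the pads) is the TCP; z points along the fingers, y is the line along which they close (so a half turn about z gives the same grasp; the last joint's range is limited). The gripper opens to 85 mm and grips with 20 to 120 N. Pads are 22 mm wide; open, the fingers measure 114 mm over their backs; the gripper's body (76 mm by 85 mm) begins 54 mm behind the grasp point. The pads swing forward as they close: fully open they stand 13 mm farther back than shut.
Start: joints at [-1.411, 0.359, 1.51, -0, 1.272, -0.115], TCP at [0.163, -0.577, 0.25] pointing down, gripper open.
Joint ranges: [-2.97, 2.97], [-1.01, 2.36], [0.21, 2.38], [-0.96, 4.11], [0.2, 2.71], [-2.98, 2.98]. Speed limits (rad/s): [2.39, 2.39, 3.14, 3.14, 3.14, 3.14].

INTERFACE

Orientations are given as a unit quaternion [w, x, y, z].
In Python, from station import ctrl, planner, sensors, read_camera gives the robot as it stands. Calls block until the motion is done:
- ctrl.move_to(position, orientation): joint-space move of the TCP to a pose.
- ctrl.move_l(position, frame=None, max_speed=0.15, max_force=None): straight line of the TCP; frame=None keeps the orientation; max_speed is the mean speed in m/s. With max_force (N) it stops when the force on the tool has changed by that much, and returns True; else False.
- ctrl.goto_joints(angles): joint-space move.
- ctrl.command_gripper(opening, grip_force=None): opening from 0.0 (shut) to 1.0 (fully open); grip_force is the grip in N (None keeps the last); returns when the fingers have stopped.
- ctrl.pause(seconds).
- planner.solve_ik(position, orientation): joint angles nearest the present ones, or None.
- sensors.observe(): the state.
- read_camera(name): name is "scene" or "side" or "wrist"; returns a dict with "color" (400x640x3 uint8, red, green, blue), "mtx" (3x3 intrinsics, pixels), "position" and "attitude" of the camera in the world; the wrist camera has in their place "T_tool_cam" (4x4, takes a point from camera to tool coordinates, whose origin is the TCP and whose axes are the flange's). Camera axes: x right, y up, looking along -z (the intrinsics and any distortion apply to the point x, -y, -z); pixel columns grow to the right and rows downward; lengths in m; the calibration is good to about 2 mm. A picture is of the moment at which its call begins: read the wrist's pose just before it. There is no depth.
A pose or a line that the arm cannot do raises ctrl.MotionError and nothing moves.
- ctrl.close_job(): hands the job in; it is judged then, once.
The state is a dict: "clock": time; "joint_positions": joint angles; "joint_vel": joint speeds; "joint_efforts": joint torques, N m; "ee_pos": TCP position; "ee_rot": TCP orientation; "ft_force": force on the tool from outside, world axes, zero at the start; "torque": the same for the moment, N m; "grip_width": opening from 0.0 (shut) to 1.0 (fully open); "gripper_force": force on a finger pad.
Only numpy, scipy, OpenCV 4.12 (cv2) and the standard library are available. Lean on these libraries where they do the work, as an engineer would, in place of code of your own. Each camera call takes 0.05 s, during which the arm holds its last target. There are 200 camera calls.

TASK

Open the parts jar that is screwed to the cart: press its cap down against the spring and, keeping it pressed, turn it anticlockwise (seen from above) until it comes to its stop, then take it straight off. Lower the cap gently, rib upward, flat on the floor of the steel tray and let go of it. Do not crank the cap hard against its stop, and leave the two bottles and the steel cup standing where they are.

Things in the scene. Friction and masses are not known exactly. Their poses are not given: they have to be found in the camera images.
- cap_rib (a point): Centre of the upright grip rib on the jar's white cap: rib 56 mm long (x axis), 12 mm thick (y), 27 mm high (z up). The round cap below it is 68 mm across, 35 mm high, 120 g, a loose part locked on the jar at the start. The point is on the cap's axis, 13 mm above the cap's flat top, 14 mm below the rib's top edge, 48 mm above the cap's lower rim.
- cap: The same cap; origin at the centre of its lower rim. A grey spring ring under the rim pushes it up into catches: 9 N starts it moving down, it clears the catches 5 mm down and bottoms at 9 mm down (14 N). If let up on the way it drops back into a catch, except at the end of its turn, where the spring raises it 6 mm above its locked height; it then lifts straight off.
- jar: Aluminium jar, 88 mm across with a 104 mm flange, screwed down; origin at the centre of its underside. Clockwise the cap is blocked at once. Anticlockwise, kept pressed, it runs 55 to 85 degrees to a solid stop; where exactly differs from jar to jar, hidden under the cap and only to be felt. The cap is free at the stop and up to 8 degrees short of it.
- jar_top (a point): Centre of the rim of the jar's steel neck, hidden inside the cap while that is on, 92 mm above the jar's underside; z up. While locked on, the cap's lower rim is 18 mm below this point and the rib's centre 30 mm above it. A twist of up to 1 N m against the stop does no harm; over about 2 N m is cranking it.
- tray: Loose open square steel tray (600 g), 120 mm square outside, 114 mm inside, walls 16 mm high, floor 3 mm thick; origin at the centre of its underside, x and y along its sides.
- tray_floor (a point): Centre of the upper face of the tray's floor, 3 mm above its underside; z up.
- bottle_mid (a point): Centre of the tall white plastic bottle, 62 mm across and 150 mm high, half-way up; bystander.
- small_bottle_mid (a point): Centre of the brown bottle, 48 mm across and 100 mm high, half-way up; bystander.
- cup_mid (a point): Centre of the open steel cup, 63 mm across and 48 mm high, half-way up; bystander.

How it is judged:
On the way, in this order (a step that is already met when the one before it is completed fails the run):
1. the cap, on the jar, is pressed at least 4 mm below its locked height (z of cap_rib in the frame of jar_top below 0.026 m and horizontal distance between cap_rib and jar_top below 0.006 m), for 0.1 s.
2. the cap is lifted clear above the jar (z of cap_rib in the frame of jar_top above 0.055 m), for 0.1 s.
At the end, for the whole second after the job is handed in: The cap lies flat, rib upward, on the tray's floor: rib centre within 36 mm (level) of the tray's centre and less than 52 mm above its floor, tilted less than 0.08 rad (horizontal distance between cap_rib and tray_floor below 0.036 m and z of cap_rib in the frame of tray_floor below 0.052 m and angle between cap_rib's own z axis and vertical below 0.08 rad); the robot touches nothing.
It fails at once if a bottle or the steel cup is moved more than 40 mm or tipped (distance of any of bottle_mid, small_bottle_mid, cup_mid from where it was at the start of the episode above 0.04 m or angle between any of bottle_mid, small_bottle_mid, cup_mid's own z axis and vertical above 0.4 rad).
It fails at once if the cap is cranked against its stop or wrenched against its catches with more than 100 N (contact force between cap and jar above 100 N).
It fails at once if the cap is dropped or slammed into the tray: faster than 0.4 m/s within 10 mm of its floor (horizontal distance between cap_rib and tray_floor below 0.036 m and z of cap_rib in the frame of tray_floor below 0.058 m and linear speed of cap above 0.4 m/s).
It also fails if it takes over 67 s, if anything falls off the work surface, if the arm or the gripper's body presses on something with over 40 N, if the wrist force passes 120 N, or if a joint passes its speed limit or range.

## Working session

There is one attempt and no reset: what is moved stays moved. The work goes in short steps, each a Python script; the robot and the scene stay as the last script left them, time stands still between calls to the robot, and variables do not carry over. Pictures are saved under pics/ and viewed, at most 10 in all, crops included, and the job is handed in when it is done.

```bash
mkdir -p pics; ls
python3 - <<'E'
from station import sensors, read_camera
import cv2, numpy as np
s=sensors.observe(); print(s)
for n in ("scene","side"):
    c=read_camera(n); cv2.imwrite(f"pics/{n}0.png",c["color"][:,:,::-1]); print(n,{k:np.round(v,4).tolist() for k,v in c.items() if k!="color"})
E
```

```text
pics
{'clock': 0.0, 'joint_positions': array([-1.41111463e+00,  3.59494253e-01,  1.51145181e+00,  2.62304006e-05,
        1.27250312e+00, -1.15073770e-01]), 'joint_vel': array([ 1.66249864e-03, -2.67110769e-04, -9.85441425e-05,  7.05318872e-05,
        7.78105448e-04, -2.48834116e-05]), 'joint_efforts': array([ 1.40997854e-03, -5.27619553e+01, -2.78625637e+01, -1.65090260e-04,
        1.33248128e-02, -3.84791122e-05]), 'ee_pos': array([ 0.16269842, -0.57683903,  0.24945258]), 'ee_rot': array([-9.28313056e-04,  9.90578613e-01,  1.36942141e-01, -8.17293582e-06]), 'ft_force': array([ 0.09481172, -0.58275503, -0.08670808]), 'torque': array([ 0.07750636, -0.0400346 ,  0.04555001]), 'gripper_force': 0.0, 'grip_width': 0.9990121446876308}
scene {'mtx': [[497.2264, 0.0, 314.2517], [0.0, 497.2264, 185.9545], [0.0, 0.0, 1.0]], 'position': [-0.294, 0.6194, 0.7443], 'attitude': [-0.384, -0.2052, 0.444, 0.7831]}
side {'mtx': [[393.5312, 0.0, 323.348], [0.0, 393.5312, 194.3504], [0.0, 0.0, 1.0]], 'position': [-0.0414, -0.9135, 0.5941], 'attitude': [0.8103, 0.514, -0.1537, -0.2358]}
```

View pics/scene0.png

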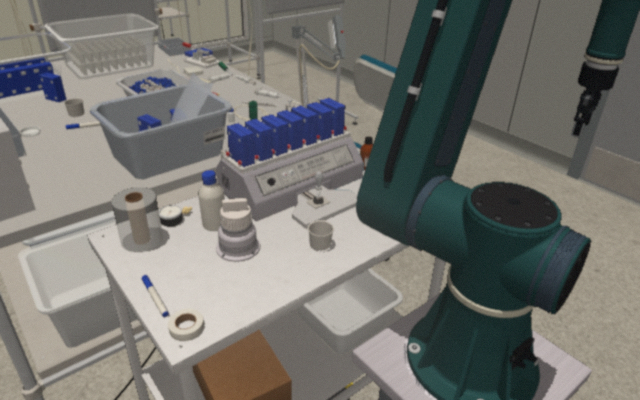

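View pics/side0.png

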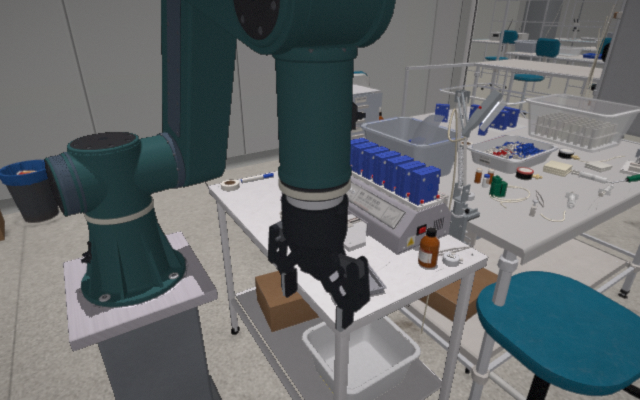

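The scene view shows the jar with its white cap at about (237,215), the tall bottle at (211,200), the cup at (320,235) and the small bottle at (368,150). The side view shows a tray edge at about (372,280), behind the gripper. I'll cast rays for rough positions.

```bash
cat > h.py <<'E'
from station import ctrl, planner, sensors, read_camera
import cv2, numpy as np
from scipy.spatial.transform import Rotation as R
def rot(q): return R.from_quat(np.asarray(q)[[1,2,3,0]])
def pose(c,s=None):
    if "T_tool_cam" in c:
        T=np.eye(4);T[:3,:3]=rot(s["ee_rot"]).as_matrix();T[:3,3]=s["ee_pos"];T=T@c["T_tool_cam"];return T[:3,3],T[:3,:3]
    return np.array(c["position"]),rot(c["attitude"]).as_matrix()
def ray(c,uv,z,s=None):
    p,M=pose(c,s);d=np.linalg.inv(c["mtx"])@[uv[0],uv[1],1];d=M@(d*[1,-1,-1]);return p+d*(z-p[2])/d[2]
def pix(c,P,s=None):
    p,M=pose(c,s);q=M.T@(np.asarray(P)-p)*[1,-1,-1];q=c["mtx"]@q;return q[:2]/q[2]
def down(yaw):  # tool z down, tool y axis at angle yaw from world y
    q=(R.from_euler('z',yaw)*R.from_euler('x',np.pi)).as_quat();return q[[3,0,1,2]]
def wrist(name):
    s=sensors.observe();c=read_camera("wrist");cv2.imwrite(f"pics/{name}.png",c["color"][:,:,::-1]);return s,c
E
python3 - <<'E'
from h import *
a=read_camera("scene");b=read_camera("side")
for n,c,uv,z in [("jarcaprim",a,(237,228),.09),("rib",a,(236,208),.13),("jar base",a,(238,250),0),("bottle base",a,(211,225),0),("cup",a,(320,245),0),("platform",a,(318,205),.0),("tray?",b,(372,280),.016),("small base",b,(428,264),0),("corner",b,(485,258),0),("corner",b,(345,310),0),("corner",a,(90,235),0),("centrif",a,(260,213),0),("centrif",b,(410,245),0),("obj",b,(355,240),0.02)]:
    print(n,ray(c,uv,z).round(3))
s,c=wrist("w0"); print(c["T_tool_cam"].round(4),c["mtx"].round(1),c.keys())
E
```

```text
jarcaprim [0.499 0.192 0.09 ]
rib [0.516 0.182 0.13 ]
jar base [0.532 0.176 0.   ]
bottle base [0.659 0.179 0.   ]
cup [0.43 0.01 0.  ]
platform [ 0.568 -0.095  0.   ]
tray? [ 0.468 -0.34   0.016]
small base [ 0.647 -0.35   0.   ]
corner [ 0.796 -0.411  0.   ]
corner [ 0.365 -0.376  0.   ]
corner [0.797 0.433 0.   ]
centrif [0.63  0.051 0.   ]
centrif [ 0.672 -0.258  0.   ]
obj [ 0.537 -0.181  0.02 ]
[[ 0.0022  0.9501  0.3118  0.081 ]
 [ 1.     -0.0017 -0.0017  0.    ]
 [-0.0011  0.3118 -0.9501 -0.1235]
 [ 0.      0.      0.      1.    ]] [[337.1   0.  317.2]
 [  0.  337.1 194.6]
 [  0.    0.    1. ]] dict_keys(['color', 'mtx', 'T_tool_cam'])
```

View pics/w0.png

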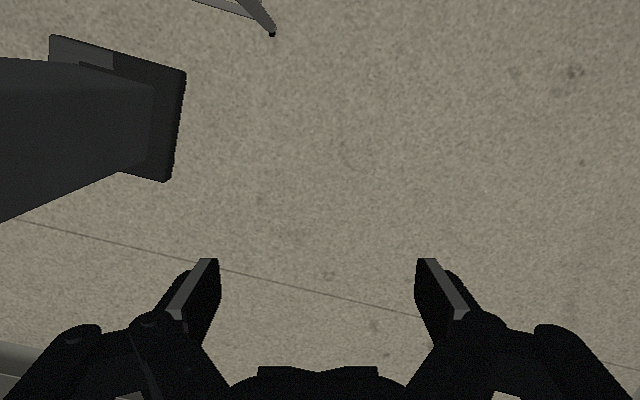

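The wrist view shows only the floor beside the cart, with the fingers at (210,280) and (425,280). Rough estimates are jar about (0.52,0.18) and tray about (0.46,-0.3). I'll look at both from above.

Run:
```python
from h import *
ctrl.move_to([0.47,-0.22,0.32],down(0)); s,c=wrist("tray1")
import pickle
ctrl.move_to([0.50,0.17,0.34],down(0)); s2,c2=wrist("jar1")
pickle.dump((s,c,s2,c2),open("v1.pkl","wb"))
print(s2["clock"],s2["joint_positions"].round(2))
```

```text
3.5 [ 0.2   0.18  1.53 -0.    1.43  1.77]
```

View pics/tray1.png

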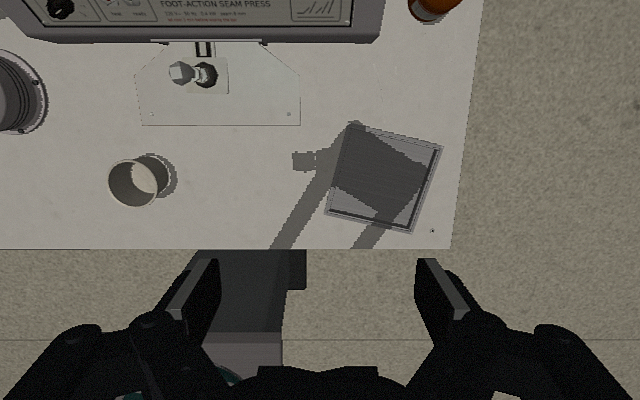

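View pics/jar1.png

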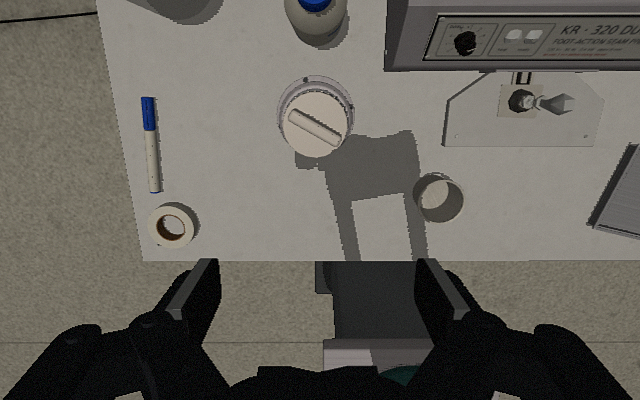

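tray1 shows the tray with corners at about (352,123), (442,148), (412,233) and (325,212), the cup at (140,182), and the small bottle at the top near (432,0). jar1 shows the cap centred at about (315,125), with the rib running from (291,112) to (340,143), so its yaw is about 58°. I'll look from near over the cap, already in the grasp yaw.

Run:
```python
from h import *
import pickle
s,c,s2,c2=pickle.load(open("v1.pkl","rb"))
k=np.array([ray(c,p,.016,s)[:2] for p in [(352,123),(442,148),(412,233),(325,212)]])
print("tray",k.round(3),k.mean(0).round(4),np.linalg.norm(np.roll(k,1,0)-k,axis=1).round(3))
r=np.array([ray(c2,p,.136,s2)[:2] for p in [(292,113),(340,140)]]); d=r[0]-r[1]
m=r.mean(0); yaw=np.arctan2(d[1],d[0]); print("rib",r.round(3),m,np.linalg.norm(d),np.degrees(yaw))
ctrl.move_to([*m,.25],down(yaw)); s,c=wrist("jar2"); pickle.dump((s,c),open("v2.pkl","wb"))
print(s["ee_pos"],s["joint_positions"].round(2),s["clock"], pix(c,[*m,.136],s))
```

```text
tray [[ 0.505 -0.265]
 [ 0.473 -0.381]
 [ 0.355 -0.353]
 [ 0.386 -0.232]] [ 0.4295 -0.3074] [0.123 0.12  0.122 0.125]
rib [[0.555 0.193]
 [0.53  0.147]] [0.54244024 0.16956812] 0.05261047661990332 61.00955373374361
[0.54270216 0.16906252 0.25022936] [ 0.18  0.31  1.58 -0.    1.25  0.69] 4.5583 [315.15844983 197.33312674]
```

View pics/jar2.png

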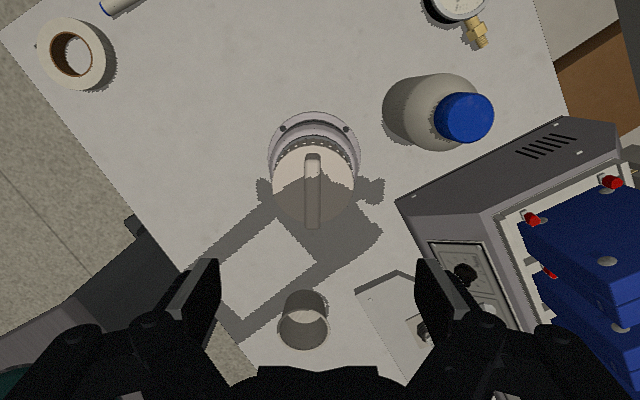

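jar2 shows the cap disc at about (313,186) and the rib upright in the image, columns 305–321 and rows 153–229, so the yaw is right to within about 1°. I'll enlarge it for exact edges.

Run:
```python
import cv2
im=cv2.imread("pics/jar2.png")[100:240,245:385]
g=cv2.cvtColor(im,cv2.COLOR_BGR2GRAY); g=cv2.createCLAHE(3,(4,4)).apply(g)
o=cv2.resize(g,None,fx=4,fy=4,interpolation=cv2.INTER_CUBIC)
for k in range(0,140,10):
    cv2.putText(o,str(245+k),(k*4,8),0,.3,255);cv2.putText(o,str(100+k),(0,k*4+4),0,.3,255)
cv2.imwrite("pics/jar2z.png",o)
```

```text
(no output)
```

View pics/jar2z.png

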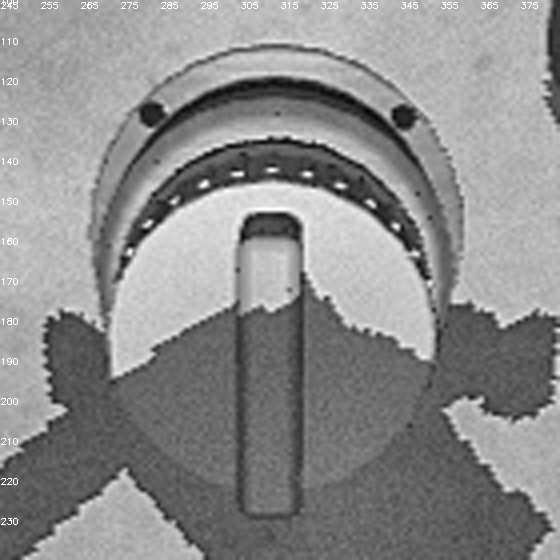

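Run:
```python
from h import *
import pickle
s,c=pickle.load(open("v2.pkl","rb"))
f=lambda u,v,z: ray(c,(u,v),z,s)[:2]
a,b=f(312.4,160,.136),f(312.4,229,.136); print("rib",(a+b)/2,np.linalg.norm(a-b),np.degrees(np.arctan2(*(a-b)[::-1])))
a,b=f(312.8,146,.109),f(312.8,222.5,.109);print("disc",(a+b)/2,np.linalg.norm(a-b))
a,b=f(272,183,.109),f(354,183,.109);print("disc w",(a+b)/2,np.linalg.norm(a-b))
print("flange top row",f(312,111,0.0),f(312,111,0.01), s["ee_pos"])
l,r=f(304.5,190,.136),f(320.7,190,.136);print("rib w",np.linalg.norm(l-r))
```

```text
rib [0.54128563 0.17170813] 0.053975325897741615 60.744149679196745
disc [0.54110662 0.17141357] 0.06534161964411031
disc w [0.54236322 0.17331502] 0.0670278054779004
flange top row [0.56435699 0.21728289] [0.56484343 0.21786996] [0.54270216 0.16906252 0.25022936]
rib w 0.011972160890758542
```

Run:
```python
from h import *
q=down(np.radians(60.85)); x,y=.5413,.1716
def rep(t):
    s=sensors.observe(); print(t,round(s["clock"],2),s["ee_pos"].round(4),s["ft_force"].round(1),s["torque"].round(2),round(float(s["grip_width"]),3),round(float(s["gripper_force"]),1))
ctrl.move_to([x,y,.19],q); rep("above")
print(ctrl.move_l([x,y,.132],max_speed=.06,max_force=6)); rep("down")
ctrl.command_gripper(0.0,20); rep("grip20")
```

```text
above 4.96 [0.5404 0.1714 0.1898] [ 0.3 -0.3  0.4] [0.04 0.01 0.02] 0.997 0.0
False
down 6.08 [0.5416 0.1716 0.1323] [ 0.1 -1.   0.1] [-0.01  0.02  0.  ] 1.001 0.0
grip20 6.73 [0.541  0.1717 0.1322] [-1.4  0.7  3.2] [0.1  0.31 0.05] 0.136 25.9
```

The grip is well centred, with about 1.5 N sideways. Next I'll press to 7 mm and turn in steps, watching the torque.

```bash
cat >> h.py <<'E'
def rep(t):
    s=sensors.observe(); print(t,round(s["clock"],2),s["ee_pos"].round(4),s["ft_force"].round(1),s["torque"].round(2),round(float(s["grip_width"]),3),round(float(s["gripper_force"]),1),flush=True); return s
E
python3 - <<'E'
from h import *
ctrl.command_gripper(0.0,80); s=rep("grip80")
p=s["ee_pos"].copy(); p0=p.copy()
for dz in (.003,.006,.0075):
    ctrl.move_l([.5413,.1716,.1322-dz],max_speed=.02); s=rep(f"press{dz}")
ctrl.pause(.2); s=rep("hold")
q0=s["joint_positions"].copy()
for d in (4,8):
    q=q0.copy(); q[5]-=np.radians(d); ctrl.goto_joints(q); s=rep(f"turn{d}")
    if abs(s["torque"][2])>.7: break
import json; json.dump(q0.tolist(),open("q0.json","w"))
E
```

```text
grip80 6.95 [0.5411 0.1717 0.1323] [-3.   0.5  5. ] [0.15 0.49 0.02] 0.116 82.0
press0.003 7.24 [0.5411 0.1717 0.1297] [-2.5  0.5  8.2] [ 0.03  0.62 -0.01] 0.119 82.5
press0.006 7.54 [0.5411 0.1717 0.1269] [-4.   0.   9.8] [0.1  0.66 0.05] 0.125 82.8
press0.0075 7.79 [0.5411 0.1717 0.1256] [-4.1  0.2 11.6] [ 0.03  0.78 -0.01] 0.119 82.9
hold 7.99 [0.5411 0.1718 0.1256] [-5.1  0.6 11.4] [ 0.06  0.73 -0.  ] 0.121 82.9
turn4 8.24 [0.5416 0.1719 0.1267] [-2.1  0.4 10.4] [0.04 0.52 0.18] 0.124 82.8
turn8 8.49 [0.542  0.1719 0.1268] [-1.8 -0.2 10.7] [0.02 0.44 0.15] 0.123 82.7
```

The joint move let it rise 1 mm. I'll press deeper to about 13 N, and turn with poses solved for a fixed commanded height.

Run:
```python
from h import *
yaw0=np.radians(60.85)
z=.1247
# go back to the start angle, pressed, then go deeper until 13 N
ctrl.move_l([.5413,.1716,z],frame=down(yaw0),max_speed=.02); s=rep("back")
while s["ft_force"][2]<12.9 and z>.121:
    z-=.0007; ctrl.move_l([.5413,.1716,z],max_speed=.02); s=rep(f"z{z:.4f}")
t0=s["torque"][2]
for d in (3,6,10,15,20,25):
    q=planner.solve_ik([.5413,.1716,z],down(yaw0+np.radians(d))); ctrl.goto_joints(q); s=rep(f"turn{d}")
    if abs(s["torque"][2]-t0)>.6: break
print("z",z)
```

```text
back 8.78 [0.5426 0.1718 0.126 ] [-1.7 -1.  10.5] [-0.05  0.33 -0.18] 0.119 82.8
z0.1240 9.03 [0.5426 0.1718 0.1254] [-1.8 -0.1 10.5] [-0.04  0.36 -0.27] 0.124 82.9
z0.1233 9.28 [0.5426 0.1718 0.1247] [-0.9 -0.2 10.8] [-0.    0.34 -0.25] 0.123 82.9
z0.1226 9.53 [0.5426 0.1718 0.124 ] [-2.7 -0.3 11.3] [-0.01  0.36 -0.26] 0.119 83.0
z0.1219 9.78 [0.5426 0.1718 0.1234] [-1.3  0.  12. ] [-0.01  0.41 -0.21] 0.117 83.1
z0.1212 10.03 [0.5427 0.1718 0.1232] [-3.3  0.  16.2] [-0.12  0.68 -0.19] 0.124 83.6
turn3 10.28 [0.5427 0.1722 0.1232] [-3.9  2.4 17.1] [ 0.12  0.59 -0.09] 0.121 83.6
turn6 10.53 [0.5428 0.1725 0.1232] [-2.4  3.1 16.1] [ 0.41  0.58 -0.06] 0.123 83.5
turn10 10.78 [0.5425 0.1725 0.1232] [-3.   1.7 16.8] [0.34 0.72 0.07] 0.122 83.6
turn15 11.03 [0.5424 0.1724 0.1232] [-4.   2.9 17.1] [0.31 0.72 0.16] 0.121 83.7
turn20 11.28 [0.5426 0.1723 0.1232] [-3.1  2.6 15.9] [0.3  0.7  0.14] 0.126 83.6
turn25 11.53 [0.5429 0.1722 0.1232] [-2.5  1.9 15. ] [0.31 0.55 0.22] 0.12 83.5
z 0.12119999999999997
```

It bottoms out at 9 mm and turns freely with about 0.2 N m of friction. I'll carry on in finer steps until I feel the stop.

Run:
```python
from h import *
yaw0=np.radians(60.85); z=.1214
for d in [30,35,40,45]+list(np.arange(47,92,1.5)):
    ctrl.goto_joints(planner.solve_ik([.5413,.1716,z],down(yaw0+np.radians(d)))); s=rep(f"turn{d}")
    if abs(s["torque"][2])>.6: break
print(np.degrees(rot(s["ee_rot"]).as_euler("zyx")[0]), s["joint_positions"].round(2))
```

```text
turn30 11.78 [0.5431 0.1722 0.1232] [-1.8  2.  13.6] [0.21 0.44 0.28] 0.12 83.2
turn35 12.03 [0.543  0.1725 0.1232] [-1.8  2.9 13.8] [0.42 0.43 0.21] 0.119 83.2
turn40 12.28 [0.5425 0.1726 0.1232] [-2.9  3.7 14.6] [0.52 0.62 0.11] 0.121 83.4
turn45 12.53 [0.5421 0.1725 0.1232] [-4.7  2.5 15.8] [0.44 0.72 0.14] 0.121 83.5
turn47.0 12.78 [0.5421 0.1725 0.1232] [-4.1  3.1 15.4] [ 0.45  0.77 -0.11] 0.124 83.6
turn48.5 13.03 [0.542  0.1724 0.1232] [-4.2  2.5 15.1] [ 0.42  0.78 -0.19] 0.122 83.6
turn50.0 13.28 [0.542  0.1724 0.1232] [-5.6  2.  15.7] [ 0.41  0.84 -0.2 ] 0.123 83.6
turn51.5 13.53 [0.542  0.1724 0.1232] [-4.3  2.2 15.8] [ 0.33  0.8  -0.19] 0.118 83.6
turn53.0 13.78 [0.542  0.1724 0.1232] [-5.2  2.5 15.3] [ 0.33  0.86 -0.15] 0.122 83.6
turn54.5 14.03 [0.542  0.1723 0.1232] [-3.7  1.4 16.5] [ 0.29  0.82 -0.17] 0.125 83.6
turn56.0 14.28 [0.5421 0.1723 0.1232] [-4.   2.6 16.6] [ 0.34  0.78 -0.13] 0.118 83.6
turn57.5 14.53 [0.5422 0.1723 0.1232] [-4.2  2.1 16.4] [ 0.23  0.69 -0.14] 0.118 83.5
turn59.0 14.78 [0.5423 0.1723 0.1232] [-3.2  1.3 15.6] [ 0.3   0.67 -0.14] 0.118 83.5
turn60.5 15.03 [0.5424 0.1722 0.1232] [-3.5  0.5 15.7] [ 0.27  0.63 -0.13] 0.126 83.5
turn62.0 15.28 [0.5425 0.1722 0.1232] [-3.3  0.9 14.7] [ 0.22  0.6  -0.1 ] 0.119 83.4
turn63.5 15.53 [0.5426 0.1722 0.1232] [-2.5  1.1 15.2] [ 0.24  0.56 -0.13] 0.12 83.4
turn65.0 15.78 [0.5426 0.1722 0.1232] [-2.8  1.4 14.1] [ 0.24  0.57 -0.17] 0.124 83.4
turn66.5 16.03 [0.5424 0.172  0.1232] [-3.7  0.6 15.1] [ 0.12  0.61 -0.28] 0.123 83.5
turn68.0 16.28 [0.5421 0.1717 0.1232] [-3.2 -0.7 16.4] [-0.06  0.75 -0.36] 0.12 83.7
turn69.5 16.53 [0.5418 0.1714 0.1232] [-4.7 -0.8 16.8] [-0.29  0.86 -0.42] 0.121 83.9
turn71.0 16.78 [0.5414 0.1712 0.1232] [-6.  -2.1 18.8] [-0.39  0.93 -0.62] 0.117 84.1
-131.79476390338746 [ 0.18  0.46  1.72 -0.    0.97 -0.54]
```

Resistance builds steadily from about 66° of turn, which is the stop. I'll back off 3° to unload it, then lift gently with force watching.

Run:
```python
from h import *
yaw=np.radians(60.85+68.5)
ctrl.goto_joints(planner.solve_ik([.5413,.1716,.1214],down(yaw))); rep("unload")
for z in (.126,.130,.134,.138):
    ctrl.move_l([.5415,.1718,z],max_speed=.03); s=rep(f"up{z}")
    if s["ft_force"][2]<-8: print("held"); break
```

```text
unload 17.03 [0.5417 0.1713 0.1232] [-5.  -1.8 16.8] [-0.32  0.87 -0.  ] 0.118 83.8
up0.126 17.33 [0.5416 0.1713 0.1273] [-4.1 -2.3 12.5] [-0.3   0.73 -0.01] 0.124 83.1
up0.13 17.62 [0.5416 0.1713 0.131 ] [-2.5 -2.5  9.9] [-0.36  0.58 -0.01] 0.119 82.7
up0.134 17.9 [0.5416 0.1713 0.1347] [-2.4 -2.8  8.5] [-0.37  0.45 -0.02] 0.119 82.3
up0.138 18.18 [0.5414 0.1716 0.138 ] [-2.  -1.6  4.1] [-0.36  0.27 -0.06] 0.118 81.7
```

The cap is free and still being pushed up above its locked height. I'll lift it off and carry it over the tray.

Run:
```python
from h import *
ctrl.move_l([.5414,.1716,.20],max_speed=.06); rep("lift")
ctrl.move_l([.5414,.1716,.26],max_speed=.12); rep("lifted")
ctrl.move_to([.4295,-.3074,.26],down(1.3)); ctrl.pause(.3); rep("over tray")
s,c=wrist("carry"); print(pix(c,[.4295,-.3074,.003],s))
```

```text
lift 19.37 [0.5411 0.1715 0.1995] [ 0.3 -0.1 -0.9] [ 0.01 -0.04  0.04] 0.121 81.0
lifted 20.02 [0.541  0.1715 0.2595] [-0.6 -0.5 -1.8] [-0.01  0.07 -0.05] 0.122 81.0
over tray 22.11 [ 0.4298 -0.307   0.26  ] [-0.   0.6 -2.6] [0.02 0.04 0.02] 0.123 81.0
[315.98715146 157.93511144]
```

View pics/carry.png

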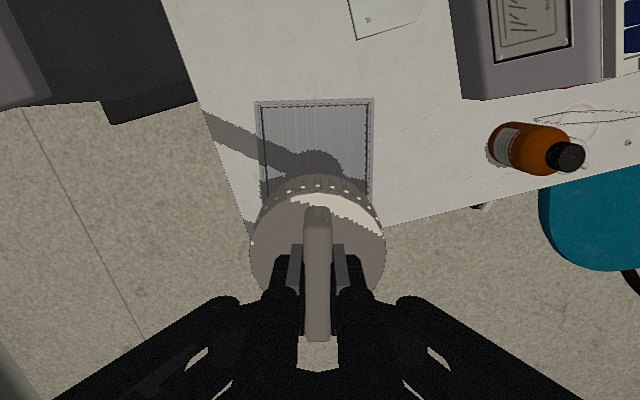

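The cap hangs upright in the jaws at about (318,250). The tray spans columns 257–374 from row 100, so its centre matches the predicted (316,158). Lowering now.

Run:
```python
from h import *
ctrl.move_l([.4295,-.3074,.09],max_speed=.1); rep("low")
print(ctrl.move_l([.4295,-.3074,.056],max_speed=.02,max_force=5)); s=rep("touch")
```

```text
low 24.01 [ 0.4298 -0.3077  0.0905] [ 0.2  0.6 -1.9] [ 0.02  0.01 -0.09] 0.123 81.0
True
touch 25.3 [ 0.4294 -0.3073  0.0612] [-0.3  0.8  5.1] [ 0.03 -0.03 -0.04] 0.123 81.9
```

Contact came at TCP z = 0.0612, and 0.0613 was expected. I'll release, retreat and check.

Run:
```python
from h import *
ctrl.command_gripper(0.5,20); rep("open")
p=sensors.observe()["ee_pos"]
ctrl.move_l([p[0],p[1],.20],max_speed=.1); ctrl.pause(.2); rep("up")
s,c=wrist("placed"); print(pix(c,[.4295,-.3074,.065],s))
```

```text
open 25.71 [ 0.4287 -0.3067  0.0605] [-0.5  0.1 -0.2] [-0.01 -0.01  0.02] 0.499 0.0
up 27.45 [ 0.4285 -0.3066  0.1995] [ 0.5  0.4 -0.1] [-0.01 -0.01  0.01] 0.508 0.0
[317.71119402 190.17317818]
```

View pics/placed.png

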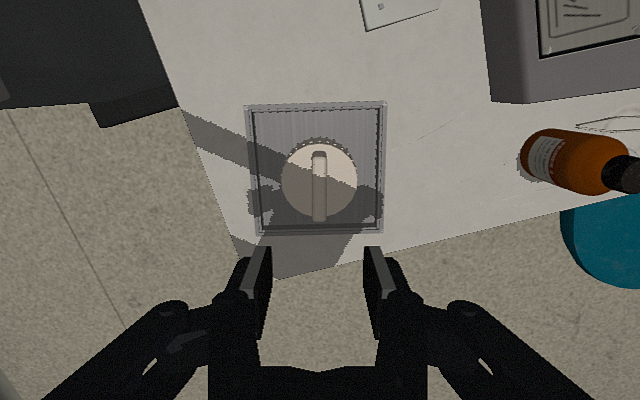

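The cap lies flat, rib up, at about (319,183), near the tray's centre (316,167 at floor level) and clear of the walls. The gripper is clear.

```bash
python3 -c "
from station import ctrl
print(ctrl.close_job())"
```

```text
the job is handed in; nothing more can be done
None
```

The cap was pressed, turned about 66° to its stop and lifted off; it now lies flat, rib up, near the centre of the tray, the gripper is clear, and the job was handed in at about 28 s (no verdict was returned).

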